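# Fit lens and filter in the weld camera and lock the ring

## Robot

A 6-joint arm with a two-finger parallel gripper is mounted at the origin on a cart in front of the work surface, level with it; the furniture and walls round the work are solid. World frame = base frame: x ahead of the robot, y to its left, z up, the work surface at z = 0. Lengths are in m, angles in degrees, forces in N, time in s.
With the tool pointing down it reaches from about 0.25 to 0.775 m from the base axis. Payload 4 kg.
Tool frame: the origin (TCP) lies on the mounting face of the last link; the fingertips stand 199 mm ahead of it and the grasp point (between the pads) lies 180 mm ahead of it; z points along the fingers, y is the line along which they close (so a half turn about z gives the same grasp; the last joint's range is limited). The gripper opens to 94 mm and grips with 3 to 60 N. Pads are 16 mm wide; open, the fingers measure 119 mm over their backs; the gripper's body (75 mm by 177 mm) begins 78 mm behind the grasp point.
Start: joints at [60.842, 4.996, 78.535, -0, 96.463, -5.907], TCP at [0.217, 0.505, 0.405] pointing down, gripper open.
Joint ranges: [-177.83, 177.83], [-43.37, 116.18], [15.69, 146.23], [-61.86, 241.86], [9.47, 152.12], [-147.06, 147.06]. Speed limits (degrees/s): [159.86, 159.86, 180, 180, 180, 180].

## Interface

Orientations are given as a 3x3 rotation matrix whose columns are the frame's x, y, z axes.
In Python, from workcell import get_obs, get_image, calibration, job_done gives the robot as it stands.
- The arm moves only by the tool drive_tool, never from a script. Its argument "series" is a list of rows, each a list of 6 numbers: the shift along the tool's x, y, z scaled (see below), then the turn, a rotation vector about the tool's x, y, z scaled (see below). In form: [[x, y, z, wx, wy, wz], ...]. A call has 1 to 20 rows; each row shifts and turns the commanded pose from where the row before left it, along the tool's axes as they then stand; what a row does not reach is not made up. The controller multiplies each number of a shift by 0.75 m and each number of a turn by 10 degrees. A row lasts 1/8 s, in which the tool goes at most 62.5 mm and 10.7 degrees, less where a joint would pass 70% of its speed; a pose out of reach is approached as far as the arm can. A call with a number of a shift or a turn outside -1 to 1 is refused whole. A call with a gripper value outside its range is refused whole. "jaw" is the gripper's target within -1 to 1 (fully open at 1, half-way at 0, shut at -1), set as the call begins (left out, the last holds). The fingers move at their own pace and stop on an object; the grip force is fixed at half the most. Time passes only in rows, so rows that do not move let the fingers close. It gives the time, the measured TCP pose, the force, the opening and the grip force at its end, in the units of the state.
- get_obs(): the state, without advancing time (a new reading comes with each control period).
- get_image(name): name is "scene" or "top" or "wrist"; returns (picture, depth): 400x640x3 uint8, red, green, blue; 400x640 float32, m along the optical axis (not along the pixel's ray), 0 where there is no reading.
- calibration(name): a dict with "intrinsics" (3x3 intrinsics, pixels), "camera_from_world" (4x4, takes a point from world to camera coordinates). Camera axes: x right, y up, looking along -z (the intrinsics and any distortion apply to the point x, -y, -z); pixel columns grow to the right and rows downward; lengths in m; the calibration is good to about 2 mm. A picture is of the moment at which its call begins: read the wrist's pose just before it. calibration takes no time and is no camera call; for the wrist camera it gives the pose at the moment of the call.
- job_done(): hands the job in; it is judged then, once.
The state is a dict: "t": time; "q": joint angles; "dq": joint speeds; "effort": joint torques, N m; "ee_pos": TCP position; "eef_rot": TCP orientation; "ft_force": force on the tool from outside, world axes, zero at the start; "wrist_torque": the same for the moment, N m; "grip_width": opening from 0.0 (shut) to 1.0 (fully open); "gripper_force": force on a finger pad.
Only numpy, scipy, OpenCV 4.12 (cv2) and the standard library are available. Lean on these libraries where they do the work, as an engineer would, in place of code of your own. Each camera call takes 0.05 s, during which the arm holds its last target. There are 200 camera calls.

## Task

Assemble the optics of the weld camera on its tilted stand: drop the black lens cell into the open barrel first, then the silver cell with the green filter glass on top of it. Then set the brass retaining ring over the barrel's mouth with its two wings in line with the white marks, turn it clockwise (looking into the mouth) until it stops, so that it presses the cells down against their spring and clamps them, and let go. Leave the nut, the bolt and the gas cup where they are.

Things in the scene. Friction and masses are not known exactly. Their poses are not given: they have to be found in the camera images.
- barrel: Black lens barrel fixed on a stand, its axis tilted 30 deg from vertical. Origin: centre of the mouth (rim plane), about 125 mm above the bench. +z: the axis, out of the mouth; y is level. Bore 35 mm diameter, 40 mm deep to a sprung seat. Neck 41 mm outside diameter (50 over its two thread ramps) for 22 mm below the rim, then a dark grey body 54 mm wide.
- entry_mark (a point): White mark on the barrel's rim at its +y side (a like one at -y), 19 mm from the axis; marks also run down neck and body. The gaps where the ring's two pins go down between the thread ramps lie at the marks; the wings may be off by 10 deg clockwise or 60 deg anticlockwise.
- ramp_end (a point): End of a thread ramp on the barrel's neck, 90 deg clockwise of the mark (clockwise looking into the mouth = negative about barrel +z). Turned from the marks, the ring meets the ramps at about 15 deg, is drawn 3 mm down until 74 deg, then the ramps run flat to a stop at about 90 deg. Turned 75 to 90 deg it stays put when released. It may also be pressed down first (6 N), then turned.
- seat (a joint): Sprung seat at the bottom of the bore: how far it is pressed down, m. 0 empty or with both cells only lying on it, about 0.003 with the ring fully turned home (limit 0.005). Spring: about 1.8 N to start it, then 1.4 N per mm.
- lens_cell_centre (a point): Centre of the lens cell: black cylinder with clear glass in its ends, 32 mm diameter, 20 mm high, edges chamfered, 60 g nominal, standing on the bench; the point is 10 mm above its underside (z along its axis). Both ends are alike. Slides easily in the polished bore, where it lies on the seat, centre 30 mm below the rim.
- filter_cell_centre (a point): Centre of the filter cell: silver (aluminium) cylinder with green glass in its ends, 32 mm diameter, 24 mm high, edges chamfered, 60 g nominal, standing on the bench; the point is 12 mm above its underside. Both ends are alike. Lying on the lens cell in the barrel, its centre is 8 mm below the rim and its top stands 4 mm proud.
- ring_wings (a point): Brass retaining ring, lying skirt down, 60 mm outside diameter, 90 g nominal, two-fold symmetric. The point: on its axis, half-way up the wings, 29 mm above the ring's underside; z out of its top, y from wing to wing. The two wings stand 20 to 36 mm above the underside, 18 mm wide, flat outer faces 40 mm apart: grip there, fingertips above the ring's 21 mm high top.
- ring_pin (a point): One of the two pins inside the ring's skirt, right under the wings, 3 mm above the lower edge, 44 mm free between their ends; skirt 54 mm inside, 16 mm deep. White lines mark the wings' feet. Resting on both cells before turning, the middle of the wings stands 17 mm outside the barrel's rim (the ring's lower edge 12 mm below the rim); turned home, 14 mm.
- nut: Bystander: big steel nut 36x41x19 mm lying on the bench; origin at its underside.
- cup: Bystander: orange ceramic gas cup, 23 mm wide, 42 mm tall, standing on the bench; origin at its underside.
- bolt: Bystander: bolt 27x71x24 mm lying on the bench; origin at its underside.
There are look-alikes about, which are no part of the job. What is shaped like the part that bears filter_cell_centre but purple is not meant.

How it is judged:
By the outcome, as a careful person would: the job done as asked, in the order asked, and still so for the second after the job is handed in, with the robot touching nothing.
It also fails if it takes over 72 s, if anything falls off the work surface, if the arm or the gripper's body presses on something with over 40 N, if the wrist force passes 120 N, or if a joint passes its speed limit or range.

## Working session

There is one attempt and no reset: what is moved stays moved. The work goes in short steps, Python scripts to look and compute and a tool call to move; the robot and the scene stay as the last step left them, time stands still between calls to the robot, and variables do not carry over. Pictures are saved under pics/ and viewed, at most 10 in all, crops included, and the job is handed in when it is done.

Besides the shell and the picture viewer there is one more tool, called after "Call:" in YAML: its name, and indented under it one key for each argument. drive_tool: Moves the arm, as the interface text tells. Shifts and turns lie within -1 to 1; 1 stands for 0.75 m of shift or 10 degrees of turn. Its arguments: {"type":"object","properties":{"series":{"type":"array","items":{"type":"array","items":{"type":"number"}}},"jaw":{"type":"number"}},"required":["series"]}

```bash
mkdir -p pics; cat > h.py <<'E'
import numpy as np, cv2
from workcell import get_obs,get_image,calibration,job_done
def snap(name,tag):
    c=calibration(name); im,d=get_image(name)
    np.savez(f'pics/{tag}.npz',im=im,d=d,K=c['intrinsics'],T=c['camera_from_world'])
    cv2.imwrite(f'pics/{tag}.png',im[...,::-1]); return im,d,c
def load(tag):
    z=np.load(f'pics/{tag}.npz'); return z['im'],z['d'],z['K'],z['T']
def cloud(d,K,T):
    v,u=np.mgrid[:d.shape[0],:d.shape[1]]
    x=(u-K[0,2])/K[0,0]*d; y=(v-K[1,2])/K[1,1]*d
    P=np.stack([x,-y,-d],-1); R=T[:3,:3]; t=T[:3,3]
    return (P-t)@R   # R^T (P-t)
E
python3 - <<'E'
from h import *
for n in ['scene','top','wrist']:
    im,d,c=snap(n,n+'0'); print(n,{k:(np.round(v,3).tolist() if k in('intrinsics','camera_from_world') else v) for k,v in c.items()})
print(get_obs())
a=cv2.imread('pics/scene0.png');b=cv2.imread('pics/top0.png')
E
```

```text
scene {'intrinsics': [[479.588, 0.0, 315.452], [0.0, 479.588, 198.126], [0.0, 0.0, 1.0]], 'camera_from_world': [[0.463, -0.886, -0.016, -0.208], [0.619, 0.31, 0.721, -0.424], [-0.634, -0.344, 0.692, -0.959], [0.0, 0.0, 0.0, 1.0]]}
top {'intrinsics': [[388.04, 0.0, 319.867], [0.0, 388.04, 201.466], [0.0, 0.0, 1.0]], 'camera_from_world': [[-0.012, -1.0, -0.006, 0.043], [0.987, -0.013, 0.162, -0.548], [-0.162, -0.003, 0.987, -0.924], [0.0, 0.0, 0.0, 1.0]]}
wrist {'intrinsics': [[338.043, 0.0, 317.602], [0.0, 338.043, 199.63], [0.0, 0.0, 1.0]], 'camera_from_world': [[0.395, 0.919, -0.002, -0.549], [-0.891, 0.383, -0.244, 0.025], [-0.223, 0.098, 0.97, -0.39], [0.0, 0.0, 0.0, 1.0]]}
{'t': 0.15, 'q': array([ 6.08427323e+01,  5.03086334e+00,  7.86018381e+01, -2.07674846e-03,
        9.64629160e+01, -5.90960794e+00]), 'dq': array([ 0.02672187, -0.12765946, -0.24343305, -0.04906514,  0.04192763,
        0.04246611]), 'effort': array([ 1.39647789e-03, -3.40646660e+01, -3.02792645e+01,  7.17452774e-02,
        3.05643165e-02, -1.11519776e-04]), 'ee_pos': array([0.21708269, 0.50526574, 0.40378535]), 'eef_rot': array([[-9.18805681e-01,  3.94709399e-01, -7.81620748e-04],
       [ 3.94710150e-01,  9.18804507e-01, -1.47492089e-03],
       [ 1.35991529e-04, -1.66367933e-03, -9.99998607e-01]]), 'ft_force': array([0.48437041, 0.07121483, 0.35481883]), 'wrist_torque': array([ 0.04555361, -0.02924439,  0.01333787]), 'gripper_force': 0.0, 'grip_width': 0.9978827956547608}
```

View pics/top0.png

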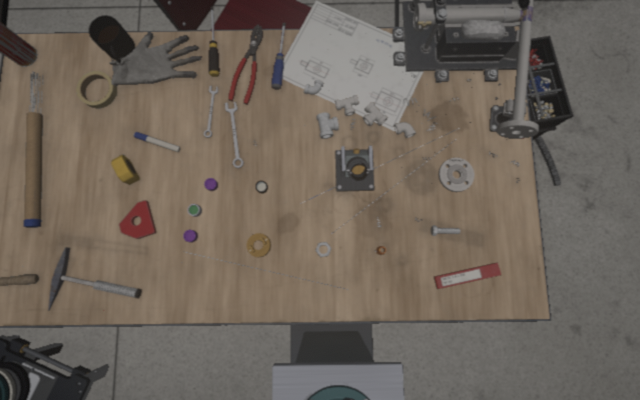

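View pics/scene0.png

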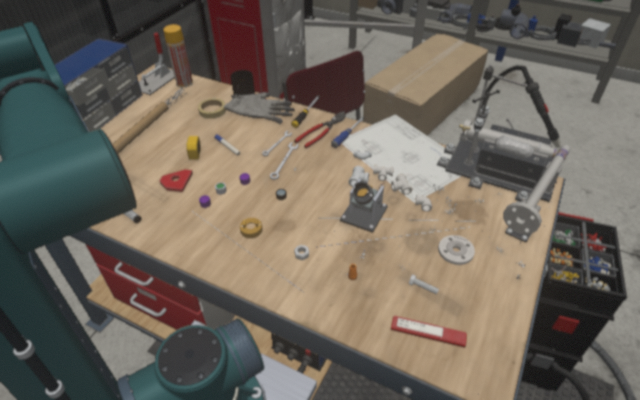

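Top picture: the lens cell is black at (262,187). The filter cell is silver with green glass at (194,210); its look-alikes are purple cells at (211,184) and (190,236). The ring is brass at (258,245), with a tape roll at (97,90) and a flange at (457,174) as the only similar shapes. The barrel is at (357,168), the nut at (323,249), the cup at (381,250) and the bolt at (446,231).

```bash
python3 - <<'E'
from h import *
im,d,K,T=load('top0'); P=cloud(d,K,T)
for n,(u,v) in dict(lens=(262,187),filt=(194,210),p1=(211,184),p2=(190,236),ring=(258,245),nut=(323,249),cup=(381,250)).items():
    w=P[v-16:v+17,u-16:u+17].reshape(-1,3); m=(w[:,2]>0.008)&(w[:,2]<.08)
    top=w[w[:,2]>np.percentile(w[m,2],80)-.004]
    print(n,m.sum(),np.median(w[~m,2]).round(4),w[m].mean(0).round(4),w[m].min(0).round(4),w[m].max(0).round(4),top.mean(0).round(4))
v0,v1,u0,u1=130,205,320,395
a=cv2.resize(im[v0:v1,u0:u1],None,fx=5,fy=5,interpolation=2)
b=cv2.resize(im[165:265,180:285],None,fx=4,fy=4,interpolation=2)
h=max(a.shape[0],b.shape[0]); o=np.zeros((h,a.shape[1]+b.shape[1],3),np.uint8); o[:a.shape[0],:a.shape[1]]=a;o[:b.shape[0],a.shape[1]:]=b
cv2.imwrite('pics/c1.png',o[...,::-1]); print(o.shape)
w=P[140:200,325:390]; 
for z in (.03,.06,.09,.11,.13,.15): m=abs(w[...,2]-z)<.012; print(z,m.sum(),w[m].mean(0).round(3) if m.any() else '')
c=calibration('wrist');o=get_obs();Tw=np.eye(4);Tw[:3,:3]=o['eef_rot'];Tw[:3,3]=o['ee_pos'];print((c['camera_from_world']@Tw).round(4))
E
```

```text
lens 120 0.0002 [0.5941 0.1882 0.018 ] [0.5791 0.1734 0.0085] [0.6082 0.2032 0.0247] [0.5833 0.1795 0.075 ]
filt 143 0.0 [0.5351 0.3585 0.0211] [0.5202 0.344  0.008 ] [0.5497 0.3753 0.0272] [0.5286 0.3439 0.0695]
p1 135 0.0001 [0.6017 0.3187 0.0213] [0.5874 0.3045 0.0087] [0.6175 0.3352 0.0269] [0.5873 0.2986 0.0948]
p2 140 -0.0002 [0.4694 0.3663 0.0214] [0.4554 0.3517 0.009 ] [0.4857 0.3821 0.0278] [0.4662 0.3504 0.0734]
ring 390 0.0 [0.444  0.1929 0.0223] [0.4158 0.1639 0.0094] [0.4739 0.2232 0.0396] [0.4437 0.1933 0.0294]
nut 117 0.0003 [0.4316 0.0303 0.0189] [0.4138 0.0118 0.0145] [0.449  0.0497 0.0232] [0.4303 0.0302 0.0549]
cup 56 0.0004 [ 0.4265 -0.1119  0.028 ] [ 0.4171 -0.1226  0.0082] [ 0.4374 -0.1044  0.0465] [ 0.4167 -0.0752  0.3003]
(400, 795, 3)
0.03 27 [ 0.634 -0.028  0.03 ]
0.06 68 [ 0.642 -0.043  0.064]
0.09 509 [ 0.638 -0.053  0.09 ]
0.11 237 [ 0.616 -0.054  0.111]
0.13 116 [ 0.614 -0.052  0.128]
0.15 0 
[[-3.000e-04  1.000e+00  2.000e-04 -4.000e-04]
 [ 9.698e-01  3.000e-04  2.441e-01 -7.340e-02]
 [ 2.441e-01  2.000e-04 -9.698e-01  2.400e-03]
 [ 0.000e+00  0.000e+00  0.000e+00  1.000e+00]]
```

View pics/c1.png

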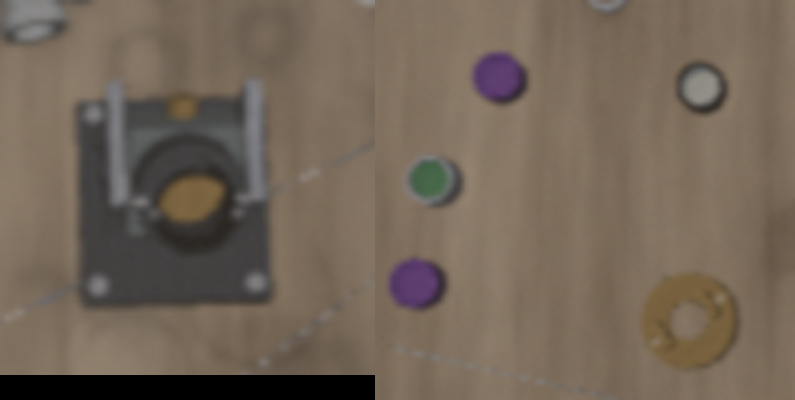

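Choice confirmed: the crop shows the green-glass silver cell at (430,180), its purple look-alikes at (499,77) and (416,284), the black lens cell at (700,87), and the ring at (690,322) with its wing line going from lower left to upper right. The barrel's mouth tilts toward the robot, with marks at (138,203) and (240,212).

```bash
cat >> h.py <<'E'
from scipy.spatial.transform import Rotation as Ro
def rd(a,n=4): return np.round(a,n).tolist()
def plan(p,R,o=None,step=.045,dec=4,n=None):
    """rows from the measured pose to (p,R): one constant row, n times"""
    o=o or get_obs(); R0=o['eef_rot']; p0=o['ee_pos']
    w=Ro.from_matrix(R0.T@R).as_rotvec(degrees=True)
    n=n or max(1,int(np.ceil(max(np.linalg.norm(p-p0)/step,np.linalg.norm(w)/8))))
    S=sum(R0@Ro.from_rotvec(w*k/n,degrees=True).as_matrix() for k in range(n))
    s=np.linalg.solve(S,p-p0)
    print(n,'x',rd(np.r_[s/.75,w/10]/np.r_[[n**0]*3,[n]*3],dec),'dist',rd(np.linalg.norm(p-p0)),'turn',rd(np.linalg.norm(w),1))
def Rz(zdir,ydir):
    z=np.array(zdir,float);z/=np.linalg.norm(z);y=np.array(ydir,float);y-=z*(y@z);y/=np.linalg.norm(y)
    return np.column_stack([np.cross(y,z),y,z])
E
python3 - <<'E'
from h import *
plan(np.array([.52,.26,.36]),Rz([0,0,-1],[0,1,0]))
E
```

```text
9 x [-0.0522, -0.0256, 0.0065, -0.001, -0.0003, -0.2583] dist 0.3922 turn 23.2
```

Call:
drive_tool:
  series:
    - [-0.0522,-0.0256,0.0065,0,0,-0.258]
    - [-0.0522,-0.0256,0.0065,0,0,-0.258]
    - [-0.0522,-0.0256,0.0065,0,0,-0.258]
    - [-0.0522,-0.0256,0.0065,0,0,-0.258]
    - [-0.0522,-0.0256,0.0065,0,0,-0.258]
    - [-0.0522,-0.0256,0.0065,0,0,-0.258]
    - [-0.0522,-0.0256,0.0065,0,0,-0.258]
    - [-0.0522,-0.0256,0.0065,0,0,-0.258]
    - [-0.0522,-0.0256,0.0065,0,0,-0.258]
    - [0,0,0,0,0,0]
    - [0,0,0,0,0,0]

```text
t: 1.52
ee_pos: [0.5195, 0.2599, 0.3604]
eef_rot: [[-1.0, 0.001, -0.001], [0.001, 1.0, 0.0], [0.001, 0.0, -1.0]]
ft_force: [-0.4, -0.1, 0.1]
grip_width: 0.998
gripper_force: 0.0
```

```bash
python3 - <<'E'
from h import *
im,d,c=snap('wrist','w1'); K,T=c['intrinsics'],c['camera_from_world']; P=cloud(d,K,T)
def proj(p): q=T[:3,:3]@p+T[:3,3]; return K[0,0]*q[0]/-q[2]+K[0,2], K[1,1]*q[1]/q[2]+K[1,2]
for n,p in dict(lens=[.594,.188,.02],filt=[.535,.3585,.024],ring=[.444,.193,.021]).items():
    u,v=map(int,proj(np.array(p))); r=45
    w=P[max(0,v-r):v+r,max(0,u-r):u+r].reshape(-1,3)
    zt=p[2]; m=abs(w[:,2]-zt)<.003
    c2,rad=cv2.minEnclosingCircle(w[m][:,:2].astype(np.float32)*1000)
    print(n,(u,v),m.sum(),w[m].mean(0).round(4),np.round(c2,1),round(rad,1),'bench',np.median(w[abs(w[:,2])<.006,2]).round(4))
    if n=='ring':
        m=(w[:,2]>.030)&(w[:,2]<.045); q=w[m]; C=cv2.minAreaRect(q[:,:2].astype(np.float32)*1000); print(m.sum(),C,q.mean(0).round(4), q[:,2].max())
        print([np.round(cv2.kmeans(q.astype(np.float32),2,None,(3,30,1e-6),3,cv2.KMEANS_PP_CENTERS)[2],4)])
plan(np.array([.614,-.052,.127])-.3*np.array([.5,0,-.866]),Rz([.5,0,-.866],[0,1,0]))
E
```

```text
lens (247, 261) 616 [0.5937 0.1897 0.0185] [593.8 189.5] 16.0 bench -0.0002
filt (418, 206) 701 [0.5347 0.3602 0.0224] [534.9 360.4] 15.8 bench -0.0003
ring (243, 109) 2522 [0.4426 0.1954 0.0207] [443.1 194.8] 29.9 bench -0.0003
313 ((443.35894775390625, 194.8748016357422), (17.85410499572754, 39.986602783203125), 33.5159912109375) [0.4434 0.1951 0.0352] 0.03766400851603896
[array([[0.4526, 0.1813, 0.0351],
       [0.434 , 0.2094, 0.0353]], dtype=float32)]
8 x [0.0081, -0.052, -0.0064, 0.0003, -0.3755, -0.0001] dist 0.3181 turn 30.0
```

View pics/w1.png

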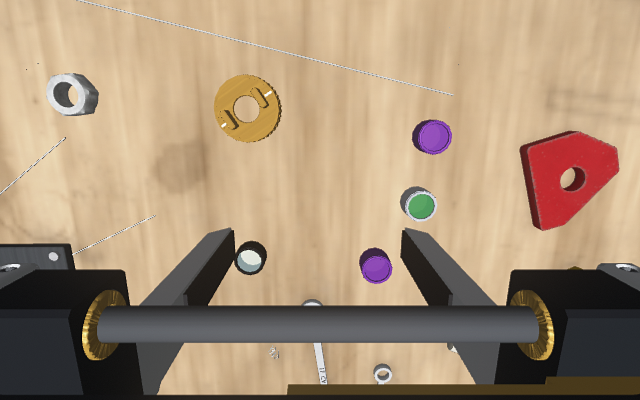

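The view shows the ring at (247,108) with its wing line sloping, the lens cell at (251,258), the filter cell at (420,205), purple cells at (432,137) and (376,265), and the nut at (72,94). Next I look at the barrel along its axis.

Call:
drive_tool:
  series:
    - [0.0081,-0.052,-0.0064,0,-0.3755,0]
    - [0.0081,-0.052,-0.0064,0,-0.3755,0]
    - [0.0081,-0.052,-0.0064,0,-0.3755,0]
    - [0.0081,-0.052,-0.0064,0,-0.3755,0]
    - [0.0081,-0.052,-0.0064,0,-0.3755,0]
    - [0.0081,-0.052,-0.0064,0,-0.3755,0]
    - [0.0081,-0.052,-0.0064,0,-0.3755,0]
    - [0.0081,-0.052,-0.0064,0,-0.3755,0]
    - [0,0,0,0,0,0]
    - [0,0,0,0,0,0]

```text
t: 2.82
ee_pos: [0.4639, -0.0512, 0.3872]
eef_rot: [[-0.866, -0.001, 0.501], [-0.0, 1.0, 0.001], [-0.501, 0.001, -0.866]]
ft_force: [0.5, 1.0, 0.8]
grip_width: 1.001
gripper_force: 0.0
```

```bash
python3 - <<'E'
from h import *
im,d,c=snap('wrist','w2'); o=get_obs(); print(o['ee_pos'].round(4),o['eef_rot'].round(3).tolist(),o['q'].round(1))
c0=im[60:300,180:460]; cv2.imwrite('pics/w2c.png',cv2.resize(c0,None,fx=2.5,fy=2.5,interpolation=2)[...,::-1])
E
```

```text
[ 0.4641 -0.0509  0.3871] [[-0.866, -0.001, 0.501], [-0.001, 1.0, 0.001], [-0.501, 0.001, -0.866]] [ -15.8  -15.2  101.4    8.7   64.9 -107.5]
```

View pics/w2c.png

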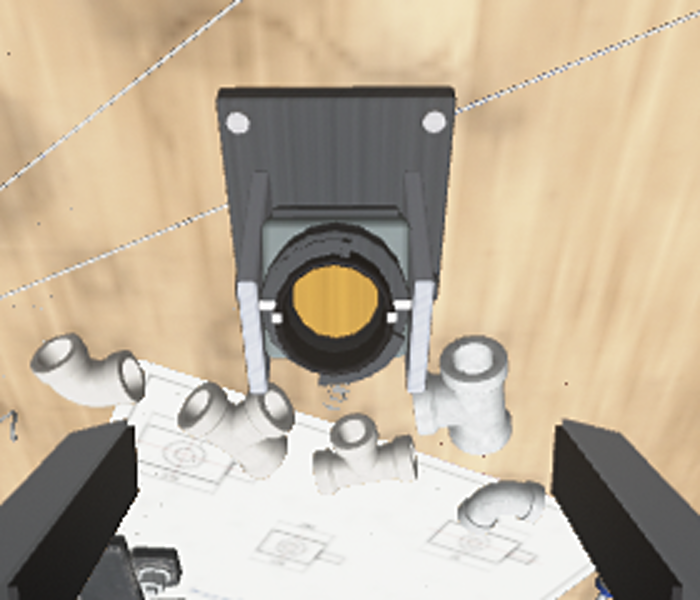

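Crop: the mouth with the golden seat at (335,302), rim marks at (277,318) and (391,318) level with the image, and two bracket plates beside the body at (252,335) and (420,335).

```bash
cat > bar.py <<'E'
from h import *
from scipy.optimize import least_squares
im,d,K,T=load('w2'); P=cloud(d,K,T)
def proj(p): q=p@T[:3,:3].T+T[:3,3]; return np.stack([K[0,0]*q[...,0]/-q[...,2]+K[0,2], K[1,1]*q[...,1]/q[...,2]+K[1,2]],-1)
u0,v0=180+334/2.5,60+305/2.5
g=im.astype(int); r=np.hypot(*(np.mgrid[:400,:640]-np.array([v0,u0])[:,None,None]))
# marks: brightest blobs near rim
white=(g.min(-1)>170)&(r<40)
n,lab,st,ce=cv2.connectedComponentsWithStats(white.astype(np.uint8))
for i in range(1,n):
    if st[i,4]>2: m=lab==i; print('white',ce[i].round(1),st[i,4],P[m].mean(0).round(4))
m=(r<45)&(d>0); w=P[m]
h=w[:,2]
B=np.array([[-.866,0,-.5],[0,1,0],[.0,0,0]])
zax=np.array([-.5,0,.866]); xax=np.array([.866,0,.5])
b=np.c_[w@xax,w[:,1],w@zax]   # barrel-like coords
hist,e=np.histogram(b[:,2],bins=np.arange(-.25,-.1,.002)); print([(round(x,3),int(k)) for x,k in zip(e,hist) if k>15])
np.save('b.npy',np.c_[b,w])
E
python3 bar.py
```

```text
white [280.6 188.3] 267 [ 0.6327 -0.0862  0.0928]
white [347.3 187.3] 259 [ 0.6342 -0.0214  0.0897]
white [336.4 186.4] 15 [ 0.601  -0.0349  0.1249]
white [290.4 187.1] 11 [ 0.6015 -0.0732  0.1252]
white [334.  212.1] 82 [ 0.7585 -0.0271  0.0038]
white [314.9 215.4] 8 [ 0.7632 -0.0543  0.0058]
[(np.float64(-0.25), 80), (np.float64(-0.248), 119), (np.float64(-0.246), 240), (np.float64(-0.244), 452), (np.float64(-0.242), 124), (np.float64(-0.24), 97), (np.float64(-0.238), 117), (np.float64(-0.236), 124), (np.float64(-0.234), 716), (np.float64(-0.232), 217), (np.float64(-0.23), 42), (np.float64(-0.228), 30), (np.float64(-0.226), 33), (np.float64(-0.224), 34), (np.float64(-0.222), 36), (np.float64(-0.22), 29), (np.float64(-0.218), 96), (np.float64(-0.216), 439), (np.float64(-0.214), 97), (np.float64(-0.212), 33), (np.float64(-0.21), 28), (np.float64(-0.208), 33), (np.float64(-0.206), 28), (np.float64(-0.204), 37), (np.float64(-0.202), 59), (np.float64(-0.2), 184), (np.float64(-0.198), 182), (np.float64(-0.196), 183), (np.float64(-0.194), 401), (np.float64(-0.192), 65)]
```

```bash
python3 - <<'E'
import numpy as np
from scipy.optimize import least_squares
a=np.load('b.npy'); b,w=a[:,:3],a[:,3:]
c=np.array([.6012,-.054,.125])
m=(abs(b[:,2]+.193)<.003)&(np.linalg.norm(w-c,axis=1)<.024)
q=w[m]; ct=q.mean(0); n=np.linalg.svd(q-ct)[2][2]; n*=np.sign(n[2]); print('rim pts',m.sum(),'normal',n.round(4),'tilt',np.degrees(np.arccos(n[2])).round(2),'yaw',np.degrees(np.arctan2(n[1],-n[0])).round(2))
for rep in range(2):
    z=np.array([-.5,0,.8660]); x=np.array([.866,0,.5])
    X=np.c_[q@x,q[:,1],q@z]; print('plane',np.median(X[:,2]).round(5))
# annulus fit: angular sector outer/inner radii
from itertools import product
best=max(((np.sum((np.hypot(X[:,0]-i,X[:,1]-j)>.0172)&(np.hypot(X[:,0]-i,X[:,1]-j)<.0208)),i,j) for i,j in product(np.arange(-.004,.004,.0004)+c@x,np.arange(-.004,.004,.0004)-.054)))
al=[(i,j) for i,j in product(np.arange(-.004,.004,.0002)+c@x,np.arange(-.004,.004,.0002)-.054) if np.sum((np.hypot(X[:,0]-i,X[:,1]-j)>.0172)&(np.hypot(X[:,0]-i,X[:,1]-j)<.0208))>=best[0]-1]
i,j=np.mean(al,0); pz=np.median(X[:,2]); print(best,len(X),len(al),'centre',(x*i+z*pz+np.array([0,j,0])).round(4))
# side plates: highest along barrel axis beyond 24 mm
C=x*i+z*pz+np.array([0,j,0]); Y=np.c_[(w-C)@x,w[:,1]-C[1],(w-C)@z]; rr=np.hypot(Y[:,0],Y[:,1])
for lo,hi in((.0,.017),(.021,.026),(.026,.031),(.031,.04),(.04,.06)): 
    s=Y[(rr>lo)&(rr<hi)]; print(lo,hi,len(s),np.percentile(s[:,2],[1,50,99]).round(4))
E
```

```text
rim pts 621 normal [-5.003e-01 -7.000e-04  8.659e-01] tilt 30.02 yaw -0.08
plane -0.19305
plane -0.19305
(np.int64(529), np.float64(0.5827392), np.float64(-0.054)) 621 3 centre [ 0.6012 -0.0541  0.1242]
0.0 0.017 767 [-0.0413 -0.0396 -0.0379]
0.021 0.026 811 [-0.0233 -0.0204 -0.0012]
0.026 0.031 762 [-0.1138 -0.0498 -0.0215]
0.031 0.04 1191 [-0.1135 -0.0505 -0.0374]
0.04 0.06 459 [-0.16   -0.0633 -0.0507]
```

```bash
python3 - <<'E'
from h import *
plan(np.array([.5938,.1895,.275]),Rz([0,0,-1],[0,1,0]))
E
```

```text
7 x [-0.0175, 0.0458, 0.028, 0.0008, 0.4291, 0.001] dist 0.2952 turn 30.0
```

Call:
drive_tool:
  series:
    - [-0.0175,0.0458,0.028,0,0.429,0]
    - [-0.0175,0.0458,0.028,0,0.429,0]
    - [-0.0175,0.0458,0.028,0,0.429,0]
    - [-0.0175,0.0458,0.028,0,0.429,0]
    - [-0.0175,0.0458,0.028,0,0.429,0]
    - [-0.0175,0.0458,0.028,0,0.429,0]
    - [-0.0175,0.0458,0.028,0,0.429,0]
    - [0,0,0,0,0,0]
    - [0,0,0,0,0,0]

```text
t: 4.0
ee_pos: [0.5938, 0.1892, 0.2748]
eef_rot: [[-1.0, -0.001, 0.001], [-0.001, 1.0, -0.001], [-0.001, -0.001, -1.0]]
ft_force: [-1.2, -1.6, 0.1]
grip_width: 0.997
gripper_force: 0.0
```

```bash
python3 - <<'E'
from h import *
plan(np.array([.5938,.1895,.208]),Rz([0,0,-1],[0,1,0]),n=3)
E
```

```text
3 x [-0.0, 0.0001, 0.0297, -0.0011, 0.001, 0.0029] dist 0.0668 turn 0.1
```

Call:
drive_tool:
  series:
    - [0,0,0.03,0,0,0]
    - [0,0,0.03,0,0,0]
    - [0,0,0.029,0,0,0]
    - [0,0,0,0,0,0]

```text
t: 4.5
ee_pos: [0.5931, 0.1873, 0.2076]
eef_rot: [[-1.0, 0.001, -0.002], [0.001, 1.0, -0.001], [0.002, -0.001, -1.0]]
ft_force: [-0.2, -0.6, -0.0]
grip_width: 1.003
gripper_force: 0.0
```

Call:
drive_tool:
  series:
    - [0,0,0,0,0,0]
    - [0,0,0,0,0,0]
    - [0,0,0,0,0,0]
    - [0,0,0,0,0,0]
    - [0,0,0,0,0,0]
    - [0,0,0,0,0,0]
  jaw: -1

```text
t: 5.25
ee_pos: [0.5941, 0.1882, 0.208]
eef_rot: [[-1.0, 0.0, 0.0], [0.0, 1.0, -0.0], [-0.0, -0.0, -1.0]]
ft_force: [-0.0, 0.4, 0.0]
grip_width: 0.396
gripper_force: 0.0
```

Call:
drive_tool:
  series:
    - [0,0,0,0,0,0]
    - [0,0,0,0,0,0]
    - [0,0,0,0,0,0]

```text
t: 5.62
ee_pos: [0.5941, 0.1882, 0.208]
eef_rot: [[-1.0, 0.0, 0.0], [0.0, 1.0, 0.0], [-0.0, 0.0, -1.0]]
ft_force: [0.9, -0.2, -0.9]
grip_width: 0.331
gripper_force: 30.0
```

Call:
drive_tool:
  series:
    - [0,0,-0.04,0,0,0]
    - [0,0,-0.05,0,0,0]
    - [0,0,-0.05,0,0,0]
    - [0,0,0,0,0,0]

```text
t: 6.12
ee_pos: [0.5949, 0.1883, 0.3175]
eef_rot: [[-1.0, 0.001, 0.008], [0.001, 1.0, 0.002], [-0.008, 0.002, -1.0]]
ft_force: [0.6, -0.7, -1.2]
grip_width: 0.328
gripper_force: 30.0
```

```bash
python3 - <<'E'
from h import *
z=np.array([-.5,0,.866]); M=np.array([.6012,-.0541,.1243]); R=Rz(-z,[0,1,0])
o=get_obs(); print(o['gripper_force'],o['q'].round(1))
plan(M+z*(.199+.040),R)
E
```

```text
29.99992311000824 [ 12.4  16.   75.7  -0.   87.8 -77.6]
6 x [0.0241, -0.0539, -0.0087, 0.0016, -0.4919, -0.001] dist 0.2679 turn 29.5
```

Call:
drive_tool:
  series:
    - [0.0241,-0.054,-0.009,0,-0.49,0]
    - [0.0241,-0.054,-0.009,0,-0.49,0]
    - [0.0241,-0.054,-0.009,0,-0.49,0]
    - [0.0241,-0.054,-0.009,0,-0.49,0]
    - [0.0241,-0.054,-0.009,0,-0.49,0]
    - [0.0241,-0.054,-0.009,0,-0.49,0]
    - [0,0,0,0,0,0]
    - [0,0,0,0,0,0]
    - [0,0,0,0,0,0]

```text
t: 7.25
ee_pos: [0.4811, -0.0539, 0.329]
eef_rot: [[-0.872, -0.001, 0.49], [-0.001, 1.0, 0.001], [-0.49, 0.001, -0.872]]
ft_force: [0.8, -0.9, -0.6]
grip_width: 0.329
gripper_force: 30.0
```

```bash
python3 - <<'E'
from h import *
z=np.array([-.5,0,.866]); M=np.array([.6012,-.0541,.1243]); R=Rz(-z,[0,1,0])
im,d,c=snap('wrist','w3'); o=get_obs(); print(o['ee_pos'])
plan(M+z*(.199+.040),R,n=1)
cv2.imwrite('pics/w3c.png',cv2.resize(im[100:320,200:440],None,fx=2.5,fy=2.5,interpolation=2)[...,::-1])
E
```

```text
[ 0.48112993 -0.05380216  0.32912325]
1 x [-0.0021, -0.0004, -0.0021, 0.0064, -0.0638, 0.0062] dist 0.0022 turn 0.6
```

View pics/w3c.png

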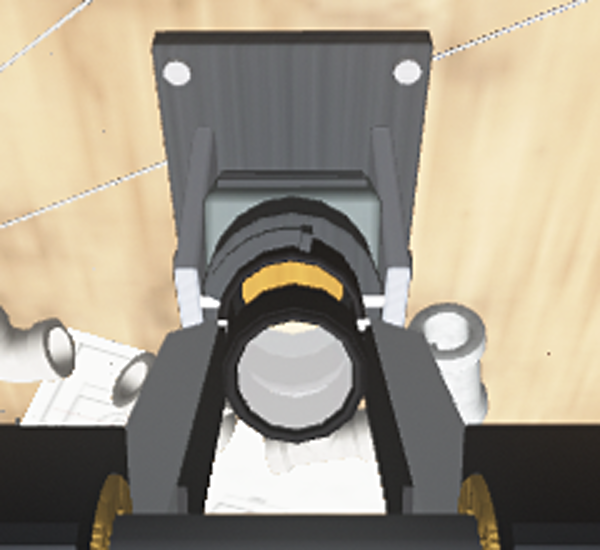

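The black lens cell sits square between the fingers at (297,372), lined up with the mouth at (292,285). I'll measure how far it is off-centre in the grip.

```bash
cat >> h.py <<'E'
Z=np.array([-.5,0,.866]); M=np.array([.6012,-.0541,.1243]); RB=Rz(-Z,[0,1,0])
MT=np.array([[0,1,0],[.97,0,.2441],[.2441,0,-.97]]); MTt=np.array([-.0003,-.0734,.0024]) # cam from tool
def held(tag,ztop,r=16.):
    im,d,K,T=load(tag); T2=np.eye(4); T2[:3,:3]=MT; T2[:3,3]=MTt
    P=cloud(d,K,T2); m=(abs(P[...,2]-ztop)<.003)&(np.hypot(P[...,0],P[...,1])<.025)&(abs(P[...,1])<.0158)
    q=P[m]; from scipy.optimize import minimize
    f=lambda c:-np.sum(np.hypot(q[:,0]-c[0],q[:,1]-c[1])<r/1000)
    G=[(f((a,0)),a) for a in np.arange(-.006,.006,.0001)]; b=min(G)[0]; aa=[a for s,a in G if s==b]
    print('held',m.sum(),q.min(0).round(4),q.max(0).round(4),'x range',rd(min(aa)),rd(max(aa)),'z',np.median(q[:,2]).round(4))
E
python3 - <<'E'
from h import *
held('w3',.188)
plan(M+Z*(.199+.003),RB,n=4)
E
```

```text
held 2428 [-0.0155 -0.0157  0.1852] [0.0163 0.0158 0.191 ] x range 0.0003 0.0005 z 0.1898
4 x [-0.0006, -0.0001, 0.0118, 0.0016, -0.0159, 0.0016] dist 0.0355 turn 0.6
```

Call:
drive_tool:
  series:
    - [-0.001,0,0.012,0,-0.016,0]
    - [-0.001,0,0.012,0,-0.016,0]
    - [-0.001,0,0.012,0,-0.016,0]
    - [0,0,0.011,0,-0.016,0]
    - [0,0,0,0,0,0]
    - [0,0,0,0,0,0]

```text
t: 8.05
ee_pos: [0.5, -0.0548, 0.3]
eef_rot: [[-0.865, 0.001, 0.501], [0.001, 1.0, -0.0], [-0.501, 0.0, -0.865]]
ft_force: [0.1, 0.1, -0.5]
grip_width: 0.328
gripper_force: 30.0
```

```bash
python3 - <<'E'
from h import *
o=get_obs(); e=o['ee_pos']-M; print('rel: x',e@np.array([.866,0,.5]),'y',e[1],'tip z',e@Z-.199,o['ft_force'].round(1))
plan(M+Z*(.199+.003),RB,n=1)
E
```

```text
rel: x 0.00020386893608646817 y -0.0007463785486894609 tip z 0.0037203858814404966 [ 0.1  0.1 -0.5]
1 x [0.0003, 0.001, 0.001, -0.0013, 0.006, -0.0036] dist 0.0011 turn 0.1
```

Call:
drive_tool:
  series:
    - [0,0.001,0.001,0,0,0]
    - [0,0,0,0,0,0]
    - [0,0,0,0,0,0]
    - [0,0,0,0,0,0]
  jaw: 0.1

```text
t: 8.55
ee_pos: [0.5003, -0.054, 0.2994]
eef_rot: [[-0.865, 0.001, 0.501], [0.0, 1.0, -0.0], [-0.501, 0.0, -0.865]]
ft_force: [-0.1, -0.6, -0.2]
grip_width: 0.55
gripper_force: 0.0
```

Call:
drive_tool:
  series:
    - [0,0,-0.05,0,0,0]
    - [0,0,-0.06,0,0,0]
    - [0,0,-0.02,0,0,0]
    - [0,0,0,0,0,0]
  jaw: 0.3

```text
t: 9.05
ee_pos: [0.4515, -0.0541, 0.3844]
eef_rot: [[-0.864, 0.001, 0.503], [0.0, 1.0, -0.001], [-0.503, -0.001, -0.864]]
ft_force: [-0.5, -0.3, -0.3]
grip_width: 0.652
gripper_force: 0.0
```

```bash
python3 - <<'E'
from h import *
im,d,c=snap('wrist','w4'); P=cloud(d,c['intrinsics'],c['camera_from_world'])-M; X=np.stack([P@np.array([.866,0,.5]),P[...,1],P@Z],-1); r=np.hypot(X[...,0],X[...,1])
s=X[(r<.014)&(d>0)&(X[...,2]<.03)]; print('bore depth',len(s),np.percentile(s[:,2],[5,50,95]).round(4))
plan(np.array([.5349,.3604,.275]),Rz([0,0,-1],[0,1,0]))
E
```

```text
bore depth 702 [-0.0227 -0.0215 -0.0194]
10 x [-0.0066, 0.0553, 0.0171, 0.0001, 0.3001, -0.0004] dist 0.4363 turn 30.0
```

The lens cell lies on its seat, with its top about 20 mm below the rim. Next is the filter cell.

Call:
drive_tool:
  series:
    - [-0.0066,0.0553,0.017,0,0.3,0]
    - [-0.0066,0.0553,0.017,0,0.3,0]
    - [-0.0066,0.0553,0.017,0,0.3,0]
    - [-0.0066,0.0553,0.017,0,0.3,0]
    - [-0.0066,0.0553,0.017,0,0.3,0]
    - [-0.0066,0.0553,0.017,0,0.3,0]
    - [-0.0066,0.0553,0.017,0,0.3,0]
    - [-0.0066,0.0553,0.017,0,0.3,0]
    - [-0.0066,0.0553,0.017,0,0.3,0]
    - [-0.0066,0.0553,0.017,0,0.3,0]
    - [0,0,0,0,0,0]
    - [0,0,0,0,0,0]

```text
t: 10.6
ee_pos: [0.5344, 0.3604, 0.2745]
eef_rot: [[-1.0, 0.0, -0.002], [0.0, 1.0, -0.002], [0.002, -0.002, -1.0]]
ft_force: [-0.4, -0.2, -0.7]
grip_width: 0.652
gripper_force: 0.0
```

```bash
python3 - <<'E'
from h import *
plan(np.array([.5349,.3604,.210]),Rz([0,0,-1],[0,1,0]),n=3)
E
```

```text
3 x [-0.0002, 0.0, 0.0287, -0.0043, -0.0034, -0.0004] dist 0.0645 turn 0.2
```

Call:
drive_tool:
  series:
    - [0,0,0.029,-0.004,-0.003,0]
    - [0,0,0.029,-0.004,-0.003,0]
    - [0,0,0.028,-0.004,-0.003,0]
    - [0,0,0,0,0,0]
    - [0,0,0,0,0,0]

```text
t: 11.22
ee_pos: [0.535, 0.3601, 0.2135]
eef_rot: [[-1.0, 0.001, 0.004], [0.001, 1.0, 0.003], [-0.004, 0.003, -1.0]]
ft_force: [0.5, 0.1, -0.6]
grip_width: 0.648
gripper_force: 0.0
```

Call:
drive_tool:
  series:
    - [0,0,0,0,0,0]
    - [0,0,0,0,0,0]
    - [0,0,0,0,0,0]
    - [0,0,0,0,0,0]
    - [0,0,0,0,0,0]
  jaw: -1

```text
t: 11.85
ee_pos: [0.5347, 0.3608, 0.2127]
eef_rot: [[-1.0, 0.0, 0.003], [0.0, 1.0, 0.002], [-0.003, 0.002, -1.0]]
ft_force: [-0.5, -0.1, 1.6]
grip_width: 0.331
gripper_force: 30.0
```

Call:
drive_tool:
  series:
    - [0,0,-0.04,0,0,0]
    - [0,0,-0.05,0,0,0]
    - [0,0,-0.05,0,0,0]
    - [0,0,0,0,0,0]

```text
t: 12.35
ee_pos: [0.535, 0.361, 0.3212]
eef_rot: [[-1.0, 0.0, 0.009], [0.0, 1.0, 0.006], [-0.009, 0.006, -1.0]]
ft_force: [0.0, 0.6, -1.4]
grip_width: 0.332
gripper_force: 30.0
```

```bash
python3 - <<'E'
from h import *
plan(M+Z*(.199+.045),RB)
E
```

```text
10 x [0.0068, -0.0553, -0.0039, 0.0033, -0.2946, -0.0012] dist 0.419 turn 29.5
```

Call:
drive_tool:
  series:
    - [0.0068,-0.0553,-0.0039,0.003,-0.295,0]
    - [0.0068,-0.0553,-0.0039,0.003,-0.295,0]
    - [0.0068,-0.0553,-0.0039,0.003,-0.295,0]
    - [0.0068,-0.0553,-0.0039,0.003,-0.295,0]
    - [0.0068,-0.0553,-0.0039,0.003,-0.295,0]
    - [0.0068,-0.0553,-0.0039,0.003,-0.295,0]
    - [0.0068,-0.0553,-0.0039,0.003,-0.295,0]
    - [0.0068,-0.0553,-0.0039,0.003,-0.295,0]
    - [0.0068,-0.0553,-0.0039,0.003,-0.295,0]
    - [0.0068,-0.0553,-0.0039,0.003,-0.295,0]
    - [0,0,0,0,0,0]
    - [0,0,0,0,0,0]
    - [0,0,0,0,0,0]

```text
t: 13.98
ee_pos: [0.4783, -0.0532, 0.3329]
eef_rot: [[-0.87, 0.0, 0.493], [-0.001, 1.0, -0.002], [-0.493, -0.002, -0.87]]
ft_force: [0.4, 0.0, -1.0]
grip_width: 0.329
gripper_force: 30.0
```

```bash
python3 - <<'E'
from h import *
snap('wrist','w5'); held('w5',.189)
plan(M+Z*(.199+.003),RB,n=5)
E
```

```text
held 2491 [-0.015  -0.0157  0.1862] [0.0164 0.0158 0.192 ] x range 0.0008 0.0008 z 0.1905
5 x [-0.0006, -0.0003, 0.0107, -0.0022, -0.0085, 0.0015] dist 0.0404 turn 0.4
```

Call:
drive_tool:
  series:
    - [-0.002,0,0.011,-0.002,-0.009,0]
    - [-0.001,0,0.011,-0.002,-0.009,0]
    - [-0.001,0,0.011,-0.002,-0.009,0]
    - [0,0,0.011,-0.002,-0.009,0]
    - [0,0,0.01,-0.002,-0.009,0]
    - [0,0,0,0,0,0]
    - [0,0,0,0,0,0]

```text
t: 14.9
ee_pos: [0.501, -0.0544, 0.3002]
eef_rot: [[-0.865, 0.001, 0.502], [0.0, 1.0, -0.002], [-0.502, -0.001, -0.865]]
ft_force: [-0.6, -0.3, -0.4]
grip_width: 0.33
gripper_force: 30.0
```

```bash
python3 - <<'E'
from h import *
o=get_obs(); e=o['ee_pos']-M; print('rel: x',e@np.array([.866,0,.5]),'y',e[1],'tip z',e@Z-.199,o['ft_force'].round(1))
E
```

```text
rel: x 0.0012162314468290442 y -0.00028130805795023583 tip z 0.0034562345445288134 [-0.6 -0.3 -0.4]
```

Call:
drive_tool:
  series:
    - [0,0,0,0,0,0]
    - [0,0,0,0,0,0]
    - [0,0,0,0,0,0]
    - [0,0,0,0,0,0]
  jaw: 0.1

```text
t: 15.4
ee_pos: [0.501, -0.0543, 0.3003]
eef_rot: [[-0.865, 0.001, 0.502], [0.0, 1.0, -0.002], [-0.502, -0.001, -0.865]]
ft_force: [0.8, 0.7, 0.5]
grip_width: 0.552
gripper_force: 0.0
```

Call:
drive_tool:
  series:
    - [0,0,-0.05,0,0,0]
    - [0,0,-0.06,0,0,0]
    - [0,0,-0.02,0,0,0]
    - [0,0,0,0,0,0]
  jaw: 0.3

```text
t: 15.9
ee_pos: [0.4521, -0.0542, 0.3853]
eef_rot: [[-0.864, 0.001, 0.503], [0.0, 1.0, -0.002], [-0.503, -0.002, -0.864]]
ft_force: [-0.1, 0.3, -1.0]
grip_width: 0.648
gripper_force: 0.0
```

```bash
python3 - <<'E'
from h import *
im,d,c=snap('wrist','w6'); P=cloud(d,c['intrinsics'],c['camera_from_world'])-M; X=np.stack([P@np.array([.866,0,.5]),P[...,1],P@Z],-1); r=np.hypot(X[...,0],X[...,1])
s=X[(r<.017)&(d>0)&(X[...,2]<.03)]; print('depth',len(s),np.percentile(s[:,2],[5,50,80,95]).round(4))
t=X[(r<.03)&(abs(X[...,2]-.004)<.003)]; print('top centre',np.round(cv2.minEnclosingCircle((t[:,:2]*1000).astype(np.float32))[0],2))
a=np.radians(123.5); p=np.array([.4433,.1949,.29]); plan(p,Rz([0,0,-1],[np.cos(a),np.sin(a),0]))
E
```

```text
depth 1087 [0.0011 0.0027 0.0038 0.0048]
top centre [-0.42 -0.56]
6 x [-0.0052, 0.056, 0.0222, -0.1477, 0.4861, -0.5461] dist 0.2662 turn 44.8
```

Both cells are seated, with the filter cell 4 mm proud. Now the ring.

Call:
drive_tool:
  series:
    - [-0.0052,0.056,0.0222,-0.148,0.486,-0.546]
    - [-0.0052,0.056,0.0222,-0.148,0.486,-0.546]
    - [-0.0052,0.056,0.0222,-0.148,0.486,-0.546]
    - [-0.0052,0.056,0.0222,-0.148,0.486,-0.546]
    - [-0.0052,0.056,0.0222,-0.148,0.486,-0.546]
    - [-0.0052,0.056,0.0222,-0.148,0.486,-0.546]
    - [0,0,0,0,0,0]
    - [0,0,0,0,0,0]
    - [0,0,0,0,0,0]

```text
t: 17.08
ee_pos: [0.4436, 0.1941, 0.2908]
eef_rot: [[-0.835, -0.551, 0.001], [-0.551, 0.835, -0.0], [-0.001, -0.001, -1.0]]
ft_force: [0.4, 0.2, 0.4]
grip_width: 0.655
gripper_force: 0.0
```

```bash
python3 - <<'E'
from h import *
o=get_obs();print(o['q'].round(1),o['ee_pos'])
a=np.radians(123.5); p=np.array([.4433,.1949,.222]); plan(p,Rz([0,0,-1],[np.cos(a),np.sin(a),0]),n=4)
E
```

```text
[  16.9   -0.5   97.3   -0.    83.1 -106.5] [0.4435879  0.19405982 0.29079829]
4 x [-0.0001, 0.0003, 0.0229, -0.0011, 0.0016, -0.0024] dist 0.0688 turn 0.1
```

Call:
drive_tool:
  series:
    - [0,0,0.023,0,0,0]
    - [0,0,0.023,0,0,0]
    - [0,0,0.023,0,0,0]
    - [0,0.001,0.023,0,0,0]
    - [0,0,0,0,0,0]
    - [0,0,0,0,0,0]

```text
t: 17.82
ee_pos: [0.4427, 0.1956, 0.2214]
eef_rot: [[-0.834, -0.552, -0.0], [-0.552, 0.834, 0.0], [-0.0, 0.0, -1.0]]
ft_force: [-0.7, -0.3, -0.1]
grip_width: 0.65
gripper_force: 0.0
```

Call:
drive_tool:
  series:
    - [0,0,0,0,0,0]
    - [0,0,0,0,0,0]
    - [0,0,0,0,0,0]
    - [0,0,0,0,0,0]
  jaw: -1

```text
t: 18.32
ee_pos: [0.4428, 0.1956, 0.222]
eef_rot: [[-0.834, -0.552, 0.001], [-0.552, 0.834, 0.0], [-0.001, -0.0, -1.0]]
ft_force: [-0.8, 0.1, 0.8]
grip_width: 0.419
gripper_force: 30.0
```

Call:
drive_tool:
  series:
    - [0,0,-0.04,0,0,0]
    - [0,0,-0.06,0,0,0]
    - [0,0,-0.06,0,0,0]
    - [0,0,0,0,0,0]

```text
t: 18.82
ee_pos: [0.4435, 0.1958, 0.346]
eef_rot: [[-0.834, -0.552, 0.009], [-0.552, 0.834, 0.003], [-0.009, -0.003, -1.0]]
ft_force: [0.4, -0.2, -1.4]
grip_width: 0.423
gripper_force: 30.0
```

```bash
python3 - <<'E'
from h import *
# tip 22.4 mm above ring underside; underside 12 mm below rim when resting -> tip +10.4; approach 30 mm higher
plan(M+Z*(.199+.045),RB)
E
```

```text
6 x [0.0119, -0.0556, 0.0012, 0.1461, -0.4762, 0.5453] dist 0.2526 turn 44.3
```

Call:
drive_tool:
  series:
    - [0.0119,-0.0556,0.001,0.146,-0.476,0.545]
    - [0.0119,-0.0556,0.001,0.146,-0.476,0.545]
    - [0.0119,-0.0556,0.001,0.146,-0.476,0.545]
    - [0.0119,-0.0556,0.001,0.146,-0.476,0.545]
    - [0.0119,-0.0556,0.001,0.146,-0.476,0.545]
    - [0.0119,-0.0556,0.001,0.146,-0.476,0.545]
    - [0,0,0,0,0,0]
    - [0,0,0,0,0,0]
    - [0,0,0,0,0,0]

```text
t: 19.95
ee_pos: [0.4784, -0.0535, 0.3321]
eef_rot: [[-0.871, -0.002, 0.491], [-0.003, 1.0, -0.001], [-0.491, -0.002, -0.871]]
ft_force: [0.8, -0.5, -0.4]
grip_width: 0.421
gripper_force: 30.0
```

```bash
python3 - <<'E'
from h import *
im,d,c=snap('wrist','w7'); K=c['intrinsics']
o=get_obs(); print(o['q'].round(1))
T2=np.eye(4); T2[:3,:3]=MT; T2[:3,3]=MTt; P=cloud(d,K,T2)
m=(abs(P[...,2]-.2004)<.003)&(np.hypot(P[...,0],P[...,1])<.034); q=P[m]
c2,r2=cv2.minEnclosingCircle((q[:,:2]*1000).astype(np.float32)); print('ring in tool',m.sum(),np.round(c2,2),round(r2,1),np.median(q[:,2]).round(4))
plan(M+Z*(.199+.030),RB,n=2)
cv2.imwrite('pics/w7c.png',cv2.resize(im[100:320,180:460],None,fx=2.5,fy=2.5,interpolation=2)[...,::-1])
E
```

```text
[ -15.5  -11.5  104.7    8.8   58.6 -108.4]
ring in tool 4888 [0.7  0.31] 30.2 0.2014
2 x [-0.0016, -0.0005, 0.0083, -0.0024, -0.0277, 0.0097] dist 0.0127 turn 0.6
```

View pics/w7c.png

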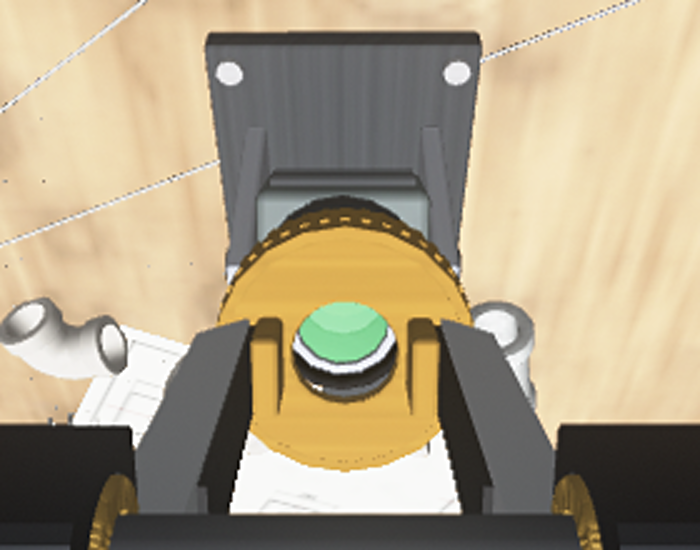

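The ring is held square at (345,345) in the crop, wings level with the marks and the green filter visible through it. I'll lower it in small steps.

Call:
drive_tool:
  series:
    - [-0.002,-0.0005,0.008,0,-0.028,0.01]
    - [-0.002,-0.0005,0.008,0,-0.028,0.01]
    - [0,0,0,0,0,0]
    - [0,0,0,0,0,0]

```text
t: 20.5
ee_pos: [0.4869, -0.0552, 0.3235]
eef_rot: [[-0.866, 0.003, 0.5], [0.002, 1.0, -0.002], [-0.5, -0.001, -0.866]]
ft_force: [0.4, -0.2, -1.1]
grip_width: 0.421
gripper_force: 30.0
```

```bash
cat >> h.py <<'E'
def rel():
    o=get_obs(); e=o['ee_pos']-M; X=np.array([.866,0,.5]); f=o['ft_force']
    print('t',o['t'],'rel x %.1f y %.1f tip %.1f mm'%(1e3*e@X,1e3*e[1],1e3*(e@Z-.199)),'F x %.1f y %.1f z %.1f'%(f@X,f[1],f@Z),'tq',o['wrist_torque'].round(2),'rot',Ro.from_matrix(RB.T@o['eef_rot']).as_rotvec(degrees=True).round(1),'w',o['grip_width'].round(3),'q',o['q'].round(0))
E
python3 - <<'E'
from h import *
rel(); plan(M+Z*(.199+.014)+.0006*np.array([.866,0,.5]),RB,n=5)
E
```

```text
Traceback (most recent call last):
  File "h.py", line 38, in rel
    print('t',o['t'],'rel x %.1f y %.1f tip %.1f mm'%(1e3*e@X,1e3*e[1],1e3*(e@Z-.199)),'F x %.1f y %.1f z %.1f'%(f@X,f[1],f@Z),'tq',o['wrist_torque'].round(2),'rot',Ro.from_matrix(RB.T@o['eef_rot']).as_rotvec(degrees=True).round(1),'w',o['grip_width'].round(3),'q',o['q'].round(0))
                                                                                                                                                                                                                                            ^^^^^^^^^^^^^^^^^^^^^
AttributeError: 'float' object has no attribute 'round'
```

```bash
sed -i "s/o\['grip_width'\].round(3)/round(o['grip_width'],3)/" h.py
python3 - <<'E'
from h import *
rel(); plan(M+Z*(.199+.014)+.0006*np.array([.866,0,.5]),RB,n=5)
E
```

```text
t 20.5 rel x 0.6 y -1.1 tip 30.6 mm F x -0.2 y -0.2 z -1.2 tq [-0.02  0.3  -0.04] rot [ 0.1 -0.   0.1] w 0.421 q [ -15.  -10.  105.    9.   57. -108.]
5 x [0.0, 0.0003, 0.0044, -0.0023, 0.0006, -0.0021] dist 0.0167 turn 0.2
```

Call:
drive_tool:
  series:
    - [0,0.001,0.0044,0,0,0]
    - [0,0,0.0044,0,0,0]
    - [0,0,0.0044,0,0,0]
    - [0,0,0.0044,0,0,0]
    - [0,0,0.0044,0,0,0]
    - [0,0,0,0,0,0]

```text
t: 21.25
ee_pos: [0.4951, -0.0545, 0.3089]
eef_rot: [[-0.866, 0.003, 0.5], [0.002, 1.0, -0.002], [-0.5, -0.001, -0.866]]
ft_force: [-0.0, 0.0, -0.3]
grip_width: 0.423
gripper_force: 30.0
```

```bash
python3 - <<'E'
from h import *
rel()
E
```

```text
t 21.25 rel x 0.5 y -0.4 tip 13.9 mm F x -0.1 y 0.0 z -0.2 tq [ 0.01  0.31 -0.  ] rot [ 0.1 -0.   0.1] w 0.423 q [ -15.   -8.  105.    9.   55. -108.]
```

Call:
drive_tool:
  series:
    - [0,0,0.0025,0,0,0]
    - [0,0,0.0025,0,0,0]
    - [0,0,0,0,0,0]

```text
t: 21.62
ee_pos: [0.497, -0.0545, 0.3063]
eef_rot: [[-0.865, 0.003, 0.501], [0.002, 1.0, -0.002], [-0.501, -0.001, -0.865]]
ft_force: [-1.2, -0.1, 0.1]
grip_width: 0.424
gripper_force: 30.0
```

```bash
python3 - <<'E'
from h import *
rel()
E
```

```text
t 21.625 rel x 0.8 y -0.4 tip 10.7 mm F x -1.0 y -0.1 z 0.7 tq [ 0.1   0.39 -0.03] rot [ 0.1 -0.1  0.1] w 0.424 q [ -15.   -8.  105.    9.   54. -108.]
```

Call:
drive_tool:
  series:
    - [0,0,0.0005,0,0,0.5]
    - [0,0,0,0,0,0.5]
    - [0,0,0,0,0,0.5]
    - [0,0,0.0004,0,0,0.5]
    - [0,0,0.0004,0,0,0.5]
    - [0,0,0.0004,0,0,0.5]
    - [0,0,0,0,0,0]

```text
t: 22.5
ee_pos: [0.4976, -0.0545, 0.3055]
eef_rot: [[-0.748, 0.434, 0.501], [0.501, 0.866, -0.002], [-0.435, 0.249, -0.865]]
ft_force: [-1.7, -0.6, 1.6]
grip_width: 0.425
gripper_force: 30.0
```

```bash
python3 - <<'E'
from h import *
rel()
E
```

```text
t 22.5 rel x 0.9 y -0.4 tip 9.7 mm F x -0.7 y -0.6 z 2.2 tq [0.02 0.41 0.09] rot [ 0.1 -0.1 30. ] w 0.425 q [-15.  -8. 105.   9.  54. -78.]
```

Call:
drive_tool:
  series:
    - [0,0,0.0004,0,0,0.5]
    - [0,0,0.0003,0,0,0.5]
    - [0,0,0.0003,0,0,0.5]
    - [0,0,0.0004,0,0,0.5]
    - [0,0,0.0003,0,0,0.5]
    - [0,0,0,0,0,0]

```text
t: 23.25
ee_pos: [0.4983, -0.0546, 0.3046]
eef_rot: [[-0.495, 0.709, 0.502], [0.819, 0.574, -0.003], [-0.29, 0.41, -0.865]]
ft_force: [-3.1, -0.6, 2.9]
grip_width: 0.424
gripper_force: 30.0
```

```bash
python3 - <<'E'
from h import *
rel()
E
```

```text
t 23.25 rel x 1.1 y -0.5 tip 8.6 mm F x -1.2 y -0.6 z 4.1 tq [ 0.02  0.36 -0.02] rot [ 0.1 -0.2 55. ] w 0.424 q [-15.  -8. 105.   9.  54. -53.]
```

Call:
drive_tool:
  series:
    - [0,0,0.0004,0,0,0.5]
    - [0,0,0.0004,0,0,0.5]
    - [0,0,0.0003,0,0,0.5]
    - [0,0,0.0003,0,0,0.5]
    - [0,0,0.0001,0,0,0.5]
    - [0,0,0,0,0,0.5]
    - [0,0,0,0,0,0]

```text
t: 24.12
ee_pos: [0.4987, -0.0548, 0.3037]
eef_rot: [[-0.074, 0.862, 0.501], [0.996, 0.088, -0.003], [-0.047, 0.499, -0.865]]
ft_force: [-5.5, -1.7, 4.2]
grip_width: 0.421
gripper_force: 30.0
```

```bash
python3 - <<'E'
from h import *
rel()
E
```

```text
t 24.125 rel x 0.9 y -0.7 tip 7.6 mm F x -2.6 y -1.7 z 6.4 tq [-0.19  0.76 -0.06] rot [ 0.1 -0.2 85. ] w 0.421 q [-15.  -8. 105.   9.  54. -23.]
```

Call:
drive_tool:
  series:
    - [0,0,0,0,0,0.2]
    - [0,0,0,0,0,0.2]
    - [0,0,0,0,0,0.2]
    - [0,0,0,0,0,0]

```text
t: 24.62
ee_pos: [0.4987, -0.0546, 0.3037]
eef_rot: [[0.016, 0.865, 0.501], [1.0, -0.016, -0.003], [0.006, 0.501, -0.865]]
ft_force: [-5.7, -1.4, 4.6]
grip_width: 0.421
gripper_force: 30.0
```

```bash
python3 - <<'E'
from h import *
rel()
E
```

```text
t 24.625 rel x 0.9 y -0.5 tip 7.6 mm F x -2.6 y -1.4 z 6.9 tq [-0.11  0.83  0.12] rot [ 0.1 -0.2 90.9] w 0.421 q [-15.  -8. 105.   9.  54. -17.]
```

Call:
drive_tool:
  series:
    - [0,0,0,0,0,0.2]
    - [0,0,0,0,0,0.2]
    - [0,0,0,0,0,0]

```text
t: 25.0
ee_pos: [0.4987, -0.0545, 0.3036]
eef_rot: [[0.075, 0.862, 0.501], [0.996, -0.084, -0.003], [0.039, 0.499, -0.865]]
ft_force: [-5.2, 0.2, 5.5]
grip_width: 0.423
gripper_force: 30.3
```

```bash
python3 - <<'E'
from h import *
rel()
E
```

```text
t 25.0 rel x 0.9 y -0.4 tip 7.5 mm F x -1.8 y 0.2 z 7.4 tq [-0.48  0.8   0.73] rot [ 0.1 -0.2 94.8] w 0.423 q [-15.  -8. 105.   9.  54. -13.]
```

The torque about the axis has risen to 0.9 N·m, so the stop is reached. Releasing now.

Call:
drive_tool:
  series:
    - [0,0,0,0,0,-0.2]
    - [0,0,0,0,0,0]
    - [0,0,0,0,0,0]
    - [0,0,0,0,0,0]
    - [0,0,0,0,0,0]
  jaw: 0.3

```text
t: 25.62
ee_pos: [0.4987, -0.0545, 0.3024]
eef_rot: [[0.048, 0.865, 0.5], [0.999, -0.054, -0.002], [0.026, 0.499, -0.866]]
ft_force: [0.7, -0.5, 1.2]
grip_width: 0.647
gripper_force: 0.4
```

Call:
drive_tool:
  series:
    - [0,0,-0.02,0,0,0]
    - [0,0,-0.05,0,0,0]
    - [0,0,-0.06,0,0,0]
    - [0,0,-0.05,0,0,0]
    - [0,0,0,0,0,0]
    - [0,0,0,0,0,0]

```text
t: 26.38
ee_pos: [0.431, -0.0542, 0.4187]
eef_rot: [[0.048, 0.865, 0.499], [0.999, -0.054, -0.002], [0.026, 0.499, -0.866]]
ft_force: [-0.2, -0.5, -1.1]
grip_width: 0.649
gripper_force: 0.0
```

```bash
python3 - <<'E'
from h import *
im,d,c=snap('wrist','w8'); rel()
P=cloud(d,c['intrinsics'],c['camera_from_world'])-M; X=np.stack([P@np.array([.866,0,.5]),P[...,1],P@Z],-1); r=np.hypot(X[...,0],X[...,1])
w=X[(r<.026)&(abs(X[...,2]-.021)<.005)]; print('wing tops z',len(w),np.median(w[:,2]).round(4),cv2.minAreaRect((w[:,:2]*1000).astype(np.float32)))
t=X[(r<.033)&(abs(X[...,2]-.006)<.005)]; print('ring top z (exp 6)',np.median(t[:,2]).round(4),np.round(cv2.minEnclosingCircle((t[:,:2]*1000).astype(np.float32)),1) if 0 else cv2.minEnclosingCircle((t[:,:2]*1000).astype(np.float32)))
cv2.imwrite('pics/w8c.png',cv2.resize(im[60:330,180:460],None,fx=2,fy=2,interpolation=2)[...,::-1])
E
```

```text
t 26.425 rel x -0.5 y -0.1 tip 140.2 mm F x -0.0 y 0.3 z -0.2 tq [-0.07  0.3   0.01] rot [ 0.2  0.  93.1] w 0.648 q [-18. -20. 101.   9.  70. -15.]
wing tops z 266 0.0213 ((0.2707061767578125, 0.3105297088623047), (17.50187873840332, 39.952857971191406), 89.93563842773438)
ring top z (exp 6) 0.0065 ((0.2384067177772522, 0.4807637929916382), 30.254131317138672)
```

View pics/w8c.png

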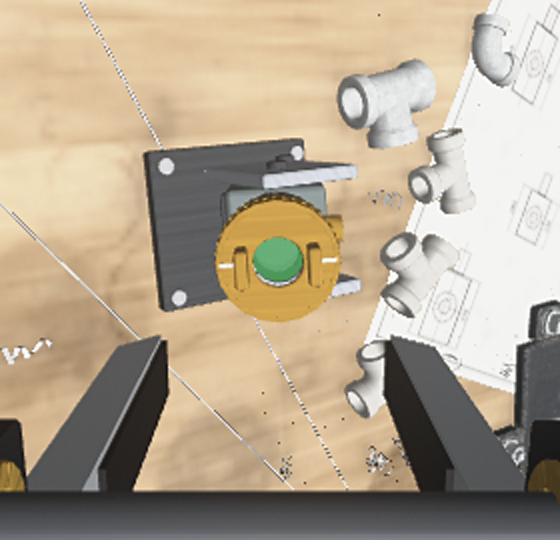

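The ring sits square on the barrel at (278,258). Its wings are turned 90 deg from the marks and their tops stand 21 mm above the rim, which matches turned home. The green filter shows through the ring, and the gripper is clear.

```bash
python3 -c "
from workcell import job_done; print(job_done())"
```

```text
the job is handed in; nothing more can be done
None
```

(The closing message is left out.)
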